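# Switch off and lock the collection desk's centrifuge

## Task

The blood-collection desk is being packed up: first cut the power by sweeping the row of four red paddle switches on the power strip down to off, and only then secure the centrifuge by swinging the red ratchet wrench on its lock bolt back and forth until the bolt's white pointer stands in the green band, not past it into the red. Let go of the wrench, and leave the other things on the desk where they are.

Things in the scene. Friction and masses are not known exactly. Their poses are not given: they have to be found in the camera images.
- strip: White power strip fixed to the table, 270 x 60 x 40 mm high, four red paddle switches in a row along its x axis. Origin at the centre of its underside; x runs along the row in the direction in which the paddles fold to off, z up. Paddle pivots lie on the centre line at x = -75, -25, 25 and 75 mm, 40 mm above the table.
- row_start (a point): Top of the first paddle when on (upright), 70 mm above the table; a sweep starts before it, on the -x side of the strip.
- row_end (a point): Top of the last paddle when on, 70 mm above the table, 150 mm from row_start along the strip's x.
- switch0 (a joint): First paddle (nearest row_start), 22 mm wide across the row, 6 mm thick, 30 mm tall: 0 = on, upright; grows as it folds towards row_end, to a stop at 1.05 rad, 18 mm above the strip's top. Over 0.6 is off. Stays where left; about 1.5 N moves it. A fingertip drawn along the row 18 mm above the strip's top folds each paddle and passes over it.
- switch1 (a joint): Second paddle, the same.
- switch2 (a joint): Third paddle, the same.
- switch3 (a joint): Fourth paddle (nearest row_end), the same.
- centrifuge: White compact centrifuge fixed to the table, 250 mm wide. Origin on the table below its lock bolt's foot; x points to its 160 mm high rear, z up. Its front deck (-x side) slopes 30 degrees, rising to +x. A clear tray overhangs the wrench's grip (underside at z = 232 mm, x = -156 to -100 mm): take the grip with the tool square to the deck, coming from the -x side.
- bolt_foot: Foot of the lock bolt on the sloped deck, 110 mm above the table, fixed to the centrifuge. Origin at the foot; z runs up along the bolt, square to the deck (30 degrees from vertical, leaning towards the centrifuge's -x side), x points up the slope. The bolt's and the wrench's axis is this z.
- lock_bolt (a joint): Angle of the lock bolt, growing clockwise (seen from above, looking down the bolt) as it tightens. The pointer points straight up the slope at 2.0; the green band spans 1.8 to 2.2, red follows. It starts between 0 and 0.6. It turns stiffly (0.5 N m) and stays where it is left.
- pointer_tip (a point): End of the white pointer on the bolt's black cap, 58 mm from the bolt's axis, 60 mm above the deck.
- wrench (a joint): Ratchet wrench, captive on the bolt: 0 = grip straight down the slope, growing clockwise seen from above; stops at -0.45 and 0.45 rad. Turned clockwise it takes the bolt along (about 3.5 N at the grip) after up to 0.2 rad of slack to the next tooth; turned anticlockwise it slips freely (under 1 N) and the bolt stays. Stays where it is left.
- wrench_grip (a point): Middle of the wrench's red grip, 145 mm from the bolt's axis and 40 mm above the sloped deck. x points along the handle to the bolt, z square to the deck. The grip is 22 mm wide, 22 mm thick and 80 mm long (98 to 178 mm from the axis).
- spray: Bystander: white bottle with blue cap, 60 mm across, 170 mm high. Origin at its underside.
- jar: Bystander: amber jar, 52 mm across, 55 mm high. Origin at its underside.
- tub: Bystander: white tub with orange cap, 56 mm across, 50 mm high. Origin at its underside.
- red_tray: Bystander: open red tray, 100 x 140 x 40 mm. Origin at its underside.
- mug: Bystander: blue mug, 76 mm across, 90 mm high. Origin at its underside.
- stapler: Bystander: blue and black stapler, 120 x 35 x 42 mm. Origin at its underside.

How it is judged (in metres and radians):
On the way, in this order (a step that is already met when the one before it is completed fails the run):
1. All four switches are off (value of joint each of switch0, switch1, switch2, switch3 above 0.6 rad), for 0.2 s.
2. The bolt's pointer stands in the green band (1.8 to 2.2 rad) (value of joint lock_bolt between 1.8 and 2.2 rad), for 0.3 s.
At the end, for the whole second after the job is handed in: All four switches are off (over 0.6 rad), the bolt's pointer stands in the green band (bolt at 1.8 to 2.2 rad), and the wrench is released and at rest (all of step 1 and all of step 2 and velocity of joint wrench between -0.1 and 0.1 rad/s and contact force between the fingers and wrench below 0.1 N); the robot touches nothing.
It fails at once if The bolt is tightened past the green band into the red (over 2.3 rad) (value of joint lock_bolt above 2.3 rad).
It fails at once if The bolt is turned (pointer moved over 8 mm) while a switch is still on (distance of pointer_tip from where it was at the start of the episode above 0.008 m and value of joint any of switch0, switch1, switch2, switch3 below 0.6 rad).
It fails at once if A bystander is moved over 30 mm (distance of any of spray, jar, tub, red_tray, mug, stapler from where it was at the start of the episode above 0.03 m).
It also fails if it takes over 67 s, if anything falls off the work surface, if the arm or the gripper's body presses on something with over 40 N, if the wrist force passes 120 N, or if a joint passes its speed limit or range.

## Robot

A 6-joint arm with a two-finger parallel gripper is mounted at the origin on the work surface. World frame = base frame: x ahead of the robot, y to its left, z up, the work surface at z = 0. Lengths are in mm, angles in degrees, forces in N, time in s.
With the tool pointing down it reaches from about 300 to 850 mm from the base axis. Payload 4.2 kg.
Tool frame: the origin (TCP) lies at the very end of the fingers, on their centre line; the grasp point (between the pads) lies 19 mm behind it (env.grasp_offset is the distance from the TCP to the grasp point, in mm); z points along the fingers, y is the line along which they close (so a half turn about z gives the same grasp; the last joint's range is limited). The gripper opens to 91 mm and grips with 3 to 60 N. Pads are 32 mm wide; open, the fingers measure 118 mm over their backs; the gripper's body (76 mm by 178 mm) begins 60 mm behind the grasp point.
Start: joints at [69.271, 18.312, 89.639, -0, 72.044, -1.146], TCP at [192.733, 541.754, 213.976] pointing down, gripper open.
Joint ranges: [-177.97, 177.97], [-48.28, 115.42], [12.27, 149.76], [-77.06, 257.06], [2.81, 150.46], [-146.56, 146.56]. Speed limits (degrees/s): [147.25, 147.25, 180, 180, 180, 180].

## Interface

Orientations are given as [roll, pitch, yaw] about the fixed x, y, z axes, in that order (R = Rz(yaw) Ry(pitch) Rx(roll)).
In Python, from workcell import env gives the robot as it stands. The module is installed in compiled form; this text tells all that it offers.
- The arm moves only by the tool send_rows, never from a script. Its argument "motion" is a list of rows, each an object of numbers: "tx", "ty", "tz": the shift along the tool's x, y, z in units of 500 mm (1.0 is 500 mm); "rx", "ry", "rz": the turn, a rotation vector about the tool's x, y, z in units of 30 degrees (1.0 is 30 degrees); "gripper": the closure, from -1 (fully open) to 1 (shut). In form: [{"tx": .., "ty": .., "tz": .., "rx": .., "ry": .., "rz": .., "gripper": ..}, ...]. A call has 1 to 12 rows; each row shifts and turns the commanded pose from where the row before left it, along the tool's axes as they then stand; what a row does not reach is not made up. A row lasts 1/8 s, in which the tool goes at most 62.5 mm and 10.7 degrees, less where a joint would pass 70% of its speed; a pose out of reach is approached as far as the arm can. A call with a number of a shift or a turn outside -1 to 1 is refused whole. A call with a gripper value outside its range is refused whole. The fingers move at their own pace and stop on an object; "grip_force" is the grip in N (left out, the last holds). Time passes only in rows, so rows that do not move let the fingers close. It gives the time, the measured TCP pose, the force, the opening and the grip force at its end, in the units of the state.
- env.state(): the state, without advancing time (a new reading comes with each control period).
- env.grab_frame(name): name is "scene" or "top" or "wrist"; returns a dict with "frame" (480x640x3 uint8, red, green, blue), "vertical_fov" (degrees; the focal length in pixels is half the picture's height over the tangent of half this angle, whatever the lens; pixels are square), "cx", "cy" (the principal point, pixels), "rvec" (rotation vector, rad) and "tvec" (3), from world to camera coordinates, as OpenCV has them; the wrist camera has in their place "T_tool_cam" (4x4, takes a point from camera to tool coordinates, whose origin is the TCP and whose axes are the flange's). Camera axes: x right, y down, z forward; pixel columns grow to the right and rows downward; lengths in mm; the calibration is good to about 2 mm. A picture is of the moment at which its call begins: read the wrist's pose just before it. There is no depth.
- env.job_done(): hands the job in; it is judged then, once.
The state is a dict: "time_s": time; "qpos": joint angles; "qvel": joint speeds; "effort": joint torques, N m; "ee_pos": TCP position; "ee_rot": TCP orientation; "force": force on the tool from outside, world axes, zero at the start; "torque": the same for the moment, N m; "gripper_width": finger opening in mm; "gripper_force": force on a finger pad.
Only numpy, scipy, OpenCV 4.12 (cv2) and the standard library are available. Lean on these libraries where they do the work, as an engineer would, in place of code of your own. Each camera call takes 0.05 s, during which the arm holds its last target. There are 200 camera calls.

## Working session

There is one attempt and no reset: what is moved stays moved. The work goes in short steps, Python scripts to look and compute and a tool call to move; the robot and the scene stay as the last step left them, time stands still between calls to the robot, and variables do not carry over. Pictures are saved under pics/ and viewed, at most 10 in all, crops included, and the job is handed in when it is done.

Besides the shell and the picture viewer there is one more tool, called after "Call:" as a command line: name --argument value ..., lists and objects as JSON in quotes. send_rows: Moves the arm, as the interface text tells. Shifts and turns lie within -1 to 1; 1 stands for 500 mm of shift or 30 degrees of turn. Its arguments: {"type":"object","properties":{"motion":{"type":"array"},"grip_force":{"type":"number"}},"required":["motion"]}

```bash
mkdir -p pics; python3 - <<'E'
from workcell import env
import cv2,json
print(env.state())
for n in("scene","top"):
    f=env.grab_frame(n); cv2.imwrite(f"pics/{n}0.png",f["frame"][...,::-1]); print({k:v for k,v in f.items() if k!="frame"})
E
```

```text
{'time_s': 0.0, 'qpos': array([ 6.92704061e+01,  1.83515619e+01,  8.97079935e+01, -2.08228841e-04,
        7.20433484e+01, -1.14437152e+00]), 'qvel': array([ 0.05151715, -0.06063217, -0.06080683, -0.02130156, -0.0925384 ,
       -0.00025898]), 'effort': array([ 8.90559804e-04, -4.12464309e+01, -2.31980324e+01,  7.26947444e-02,
        4.55647276e-02, -1.52552043e-04]), 'ee_pos': array([192.54761021, 541.2540285 , 213.11032202]), 'ee_rot': array([-1.79897113e+02, -1.85723352e-03,  1.60414840e+02]), 'force': array([ 0.25407634, -0.53764368, -0.11975792]), 'torque': array([ 0.00434731,  0.08121536, -0.00725875]), 'gripper_force': 0.0, 'gripper_width': 91.44458546540449}
{'vertical_fov': 56.70158241606334, 'cx': 323.4215589483028, 'cy': 233.35888869703805, 'rvec': array([ 1.85321536,  1.2609832 , -0.69247934]), 'tvec': array([-199.68968381, -181.54350135, 1449.04628713])}
{'vertical_fov': 45.557287167958314, 'cx': 312.559791471588, 'cy': 242.99983687280243, 'rvec': array([ 2.13580033, -2.14825095,  0.18594666]), 'tvec': array([  18.21664658,  544.19376999, 1250.51010155])}
```

View pics/scene0.png

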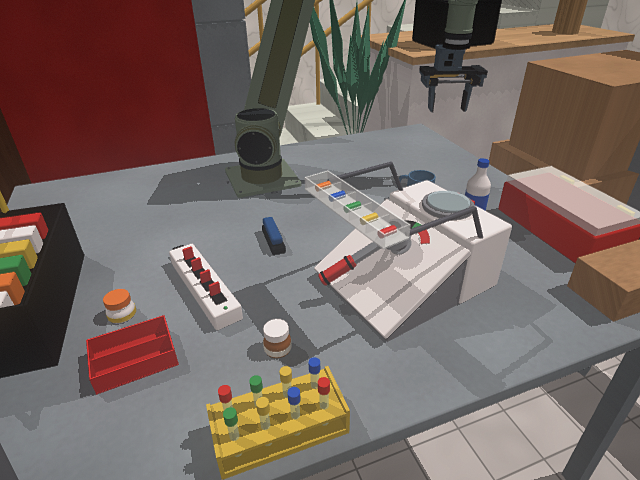

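View pics/top0.png

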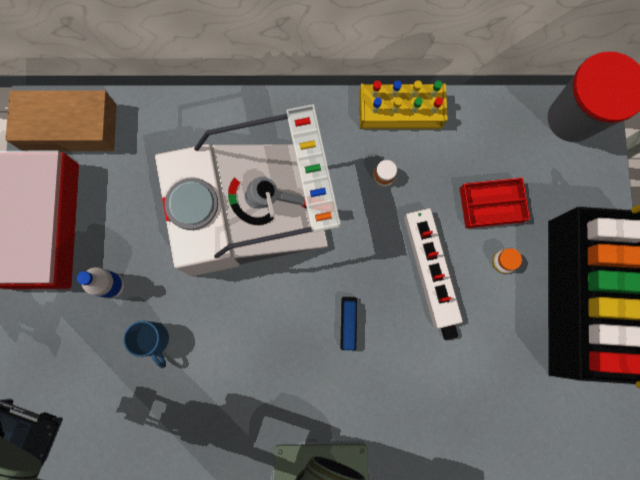

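The scene view shows the strip around (205,285), the centrifuge around (420,260) and the red grip at about (338,270). In the top view the strip runs from (420,212) to (447,325), with the bolt at about (265,188). Next I'll enlarge the details.

```bash
python3 - <<'E'
import cv2,numpy as np
s=cv2.imread("pics/scene0.png");t=cv2.imread("pics/top0.png")
r=lambda im,x,y,w,h,k:cv2.resize(im[y:y+h,x:x+w],None,fx=k,fy=k,interpolation=cv2.INTER_CUBIC)
a=r(s,160,230,100,100,4);b=r(t,385,200,100,150,4)[:600]
c=np.zeros((600,800,3),np.uint8);c[:400,:400]=a;c[:,400:]=b;cv2.imwrite("pics/c1.png",c)
cv2.imwrite("pics/c2.png",r(t,145,95,200,150,4))
E
```

```text
(no output)
```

View pics/c1.png

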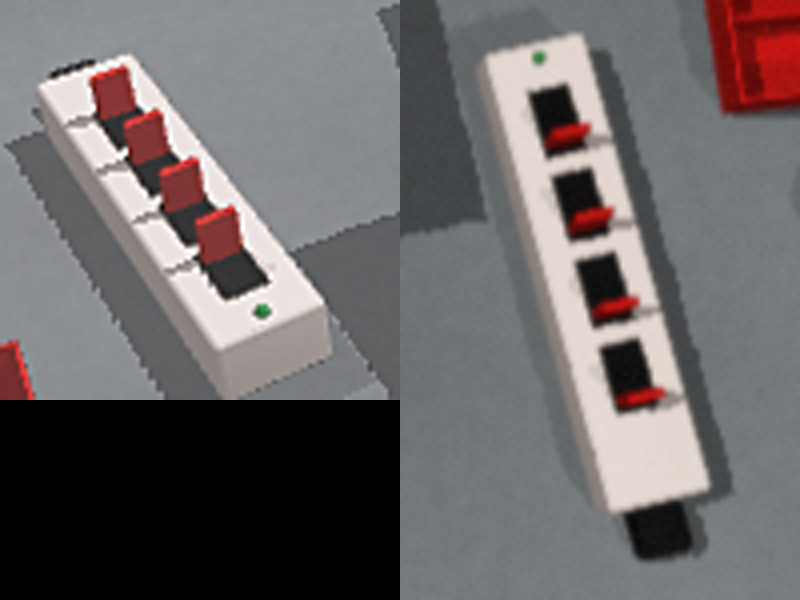

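View pics/c2.png

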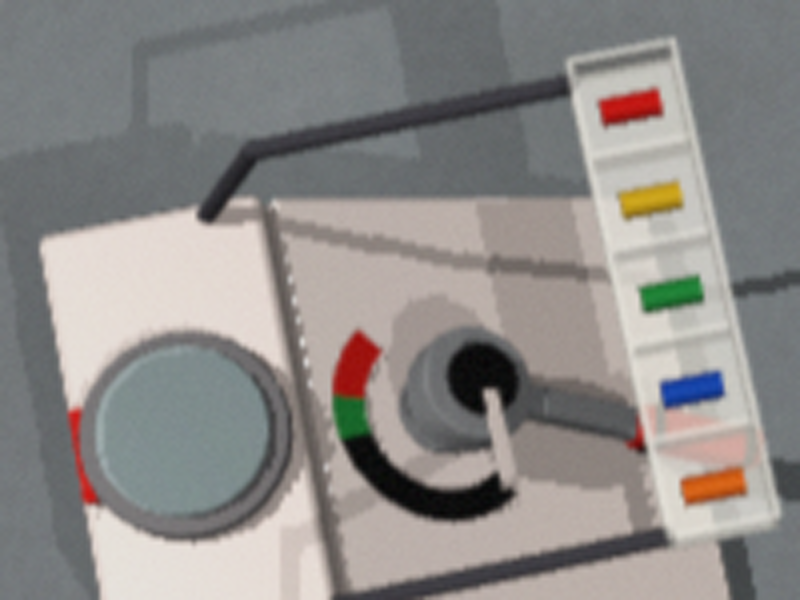

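The crops show the paddles standing at the base-side end of their slots, so they fold towards the green dot, which is world +x. The pointer is at crop (505,480) and the handle runs from (530,395) to (640,435), with its grip under the tray.

```bash
cat > h.py <<'E'
import numpy as np,cv2,pickle
from scipy.spatial.transform import Rotation as R
from workcell import env
def K(f):
    fl=240/np.tan(np.radians(f["vertical_fov"])/2); return np.array([[fl,0,f["cx"]],[0,fl,f["cy"]],[0,0,1.]])
def onplane(f,px,p0,n=(0,0,1)):
    Rm=cv2.Rodrigues(f["rvec"])[0]; c=-Rm.T@f["tvec"]; n=np.array(n,float)
    d=(Rm.T@np.linalg.inv(K(f))@np.c_[np.array(px,float),np.ones(len(px))].T).T
    return c+d*((n@(np.array(p0)-c))/(d@n))[:,None]
def proj(f,P): return cv2.projectPoints(np.array(P,float),f["rvec"],f["tvec"],K(f),None)[0][:,0]
E
python3 - <<'E'
from h import *
np.set_printoptions(precision=1,suppress=True)
t=env.grab_frame("top");s=env.grab_frame("scene")
for f,n in((t,"t"),(s,"s")):pickle.dump({k:v for k,v in f.items()},open(n+".pkl","wb"))
a=np.array([[490,62],[583,35],[709,487],[610,512]])-[400,0]
P=onplane(t,a/4+[385,200],[0,0,40]);print("strip corners",P,"ctr",P.mean(0), "sides",np.linalg.norm(np.diff(P,axis=0),axis=1))
d=P[0]+P[1]-P[2]-P[3];yaw=np.degrees(np.arctan2(d[1],d[0]));print("yaw",yaw)
b=lambda q:np.array(q)/4+[145,95]
rid=onplane(t,b([[262,203],[338,600]]),[0,0,160]);print("ridge",rid)
d=rid[1]-rid[0]; print("ridge dir",np.degrees(np.arctan2(d[1],d[0])))
tr=onplane(t,b([[570,62],[665,543],[673,40],[778,522]]),[0,0,240]);print("tray",tr)
d=tr[1]-tr[0]; print(np.degrees(np.arctan2(d[1],d[0])))
print("cap",onplane(t,b([[483,378]]),[0,0,162]))
print("scene grip ends/mid")
E
```

```text
strip corners [[ 607.8 -203.3   40. ]
 [ 623.4 -257.4   40. ]
 [ 365.5 -317.4   40. ]
 [ 352.1 -261.5   40. ]] ctr [ 487.2 -259.9   40. ] sides [ 56.3 264.8  57.5]
yaw 12.967071094551338
ridge [[734.8 230.8 160. ]
 [522.  187.2 160. ]]
ridge dir -168.39996553033262
tray [[780.   65.5 240. ]
 [536.2  19.7 240. ]
 [791.5  14.1 240. ]
 [546.2 -34.8 240. ]]
-169.36591191583466
cap [[638.6 113.3 162. ]]
scene grip ends/mid
```

```bash
cat >> h.py <<'E'
CY=101.; CO=np.array([632.9,142.7,0])
def bolt():
    Rc=R.from_euler('z',CY,degrees=True).as_matrix()
    Rb=Rc@R.from_euler('y',-30,degrees=True).as_matrix()
    return CO+[0,0,110],Rb
def grip(w,r=145,h=40):  # w clockwise from down-slope
    o,Rb=bolt(); return o+Rb@np.array([-r*np.cos(w),r*np.sin(w),h])
E
python3 - <<'E'
from h import *
np.set_printoptions(precision=2,suppress=True)
t=pickle.load(open("t.pkl","rb"));s=pickle.load(open("s.pkl","rb"))
o,Rb=bolt();print(o,Rb)
b=lambda q:np.array(q)/4+[145,95]
for nm,f,px,h in(("ptr",t,b([[505,480],[483,378]]),60),("handle",t,b([[540,398],[635,430]]),45),("handle-red-through-tray",t,b([[700,430]]),50)):
    for p in onplane(f,px,o+Rb[:,2]*h,Rb[:,2]): print(nm,Rb.T@(p-o))
# red grip in scene by colour
im=s["frame"].astype(int);m=((im[...,0]>110)&(im[...,1]<60)&(im[...,2]<70))
m=m.astype(np.uint8);n,l,st,c=cv2.connectedComponentsWithStats(m)
for i in range(1,n):
    if st[i,4]>40 and 300<c[i,0]<380: 
        print(st[i],c[i]); p=onplane(s,[c[i]],o+Rb[:,2]*43,Rb[:,2])[0]; q=Rb.T@(p-o); print("grip",q, "w",np.arctan2(q[1],-q[0]))
v=s["frame"][...,::-1].copy();u=t["frame"][...,::-1].copy()
for f,im in((s,v),(t,u)):
    for w in(-.3,0,.3):
        for x,y in proj(f,[grip(w),grip(w,0,60)]): cv2.circle(im,(int(x),int(y)),2,(255,0,255),-1)
    Rs=R.from_euler('z',13,degrees=True).as_matrix();so=np.array([487.2,-259.9,0])
    for x,y in proj(f,[so+Rs@[x,0,70] for x in(-75,-25,25,75)]):cv2.circle(im,(int(x),int(y)),1,(255,255,0),-1)
    Rc=R.from_euler('z',CY,degrees=True).as_matrix()
    for x,y in proj(f,[CO+Rc@[x,y,232] for x in(-156,-100) for y in(-125,125)]):cv2.circle(im,(int(x),int(y)),1,(0,255,0),-1)
    deck=[CO+Rc@[x,y,110+x*.577] for x in(-150,66) for y in(-125,125)]
    for x,y in proj(f,deck):cv2.circle(im,(int(x),int(y)),2,(0,165,255),-1)
o=np.zeros((600,800,3),np.uint8)
o[:540,:400]=cv2.resize(v[190:370,160:500],(400,540)) if 0 else 0
A=cv2.resize(v[150:350,160:520],(720,400))
cv2.imwrite("pics/o.png",np.vstack([A,cv2.resize(u[100:300,140:500],(360,200)).repeat(1,0) if 0 else cv2.copyMakeBorder(u[100:300,140:500],0,0,0,360,0)]))
E
```

```text
[632.9 142.7 110. ] [[-0.17 -0.98  0.1 ]
 [ 0.85 -0.19 -0.49]
 [ 0.5   0.    0.87]]
ptr [-1.19 55.5  60.  ]
ptr [ 0.11  0.02 60.  ]
handle [-39.97   7.87  45.  ]
handle [-94.98  28.6   45.  ]
handle-red-through-tray [-133.6    32.12   50.  ]
[327 265  23  17 118] [338.04 273.24]
grip [-139.44   19.83   43.  ] w 0.1412610490799155
[318 378  12  17 104] [323.76 387.35]
grip [-300.84 -145.78   43.  ] w -0.4512290868195619
```

View pics/o.png

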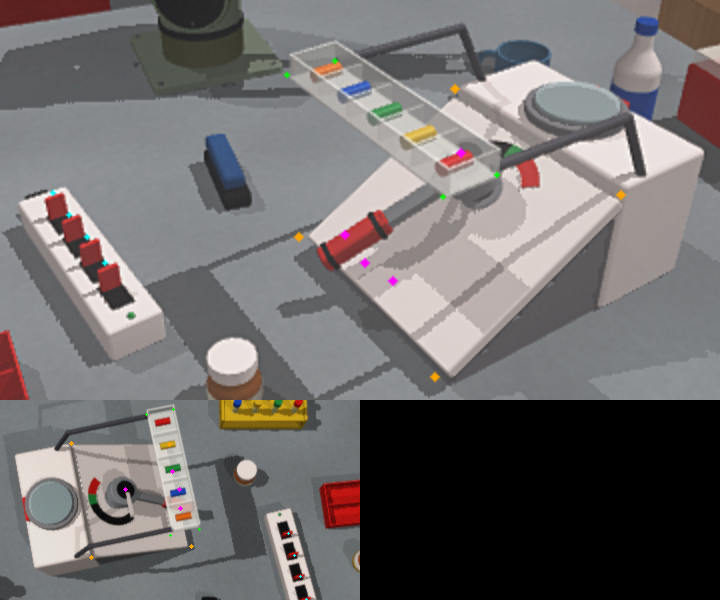

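The overlay agrees with the image: bolt at (632.9, 142.7), centrifuge yaw 101°, wrench about +0.2 rad, bolt about 0.4 rad. I'm starting the move: turn the tool, close the fingers and go to the strip.

Call:
send_rows --motion '[{"rz": 0.32, "gripper": 1}, {"rz": 0.32, "gripper": 1}, {"rz": 0.32, "gripper": 1}, {"rz": 0.32, "gripper": 1}, {"rz": 0.32, "gripper": 1}, {"rz": 0.31, "gripper": 1}, {"ty": 0.08, "gripper": 1}, {"ty": 0.08, "gripper": 1}, {"tx": -0.1, "gripper": 1}, {"tx": -0.1, "gripper": 1}, {"tx": -0.1, "gripper": 1}, {"tx": -0.1, "gripper": 1}]' --grip_force 10

```text
invalid input at $.motion[0]: expected keys tx, ty, tz, rx, ry, rz, gripper
```

Call:
send_rows --motion '[{"tx": -0.1, "gripper": 1}, {"tx": -0.1, "gripper": 1}, {"tx": -0.1, "gripper": 1}, {"tx": -0.1, "gripper": 1}, {"tx": -0.1, "gripper": 1}, {"tx": -0.1, "gripper": 1}, {"tx": -0.1, "gripper": 1}, {"tx": -0.1, "gripper": 1}, {"tx": -0.1, "gripper": 1}, {"tx": -0.1, "gripper": 1}, {"gripper": 1}]'

```text
invalid input at $.motion[0]: expected keys tx, ty, tz, rx, ry, rz, gripper
```

```bash
cat >> h.py <<'E'
def rel(p,Rt):
    s=env.state();A=R.from_euler('xyz',s["ee_rot"],degrees=True)
    print("t",s["time_s"],"pos",s["ee_pos"].round(1),s["ee_rot"].round(1),"F",s["force"].round(1),"w",round(s["gripper_width"],1),"q",s["qpos"].round(0))
    print("shift units",(A.inv().apply(np.array(p)-s["ee_pos"])/500).round(3),"rot units",((A.inv()*Rt).as_rotvec(degrees=True)/30).round(3))
E
cat > strip.py <<'E'
from h import *
Rs=R.from_euler('z',13,degrees=True).as_matrix();so=np.array([487.2,-259.9,0])
rel(so+Rs@[-118,0,59],R.from_euler('xyz',[180,0,103],degrees=True))
E
python3 strip.py
```

```text
t 0.2 pos [192.6 541.5 213.4] [-179.9   -0.   160.4] F [-1.5  0.3  0.2] w 91.4 q [69. 18. 90.  0. 72. -1.]
shift units [-0.893 -1.439  0.31 ] rot units [-2.000e-03  1.000e-03  1.914e+00]
```

All keys are required in each row.

Call:
send_rows --motion '[{"tx": 0, "ty": 0, "tz": 0, "rx": 0, "ry": 0, "rz": 0.32, "gripper": 1}, {"tx": 0, "ty": 0, "tz": 0, "rx": 0, "ry": 0, "rz": 0.32, "gripper": 1}, {"tx": 0, "ty": 0, "tz": 0, "rx": 0, "ry": 0, "rz": 0.32, "gripper": 1}, {"tx": 0, "ty": 0, "tz": 0, "rx": 0, "ry": 0, "rz": 0.32, "gripper": 1}, {"tx": 0, "ty": 0, "tz": 0, "rx": 0, "ry": 0, "rz": 0.32, "gripper": 1}, {"tx": 0, "ty": 0, "tz": 0, "rx": 0, "ry": 0, "rz": 0.31, "gripper": 1}, {"tx": 0, "ty": 0.08, "tz": 0, "rx": 0, "ry": 0, "rz": 0, "gripper": 1}, {"tx": 0, "ty": 0.08, "tz": 0, "rx": 0, "ry": 0, "rz": 0, "gripper": 1}, {"tx": -0.1, "ty": 0, "tz": 0, "rx": 0, "ry": 0, "rz": 0, "gripper": 1}, {"tx": -0.1, "ty": 0, "tz": 0, "rx": 0, "ry": 0, "rz": 0, "gripper": 1}, {"tx": -0.1, "ty": 0, "tz": 0, "rx": 0, "ry": 0, "rz": 0, "gripper": 1}, {"tx": -0.1, "ty": 0, "tz": 0, "rx": 0, "ry": 0, "rz": 0, "gripper": 1}]' --grip_force 10

```text
time_s: 1.7
ee_pos: [316.2, 363.5, 213.8]
ee_rot: [180.0, 0.0, 103.1]
force: [1.1, -0.6, 0.6]
gripper_width: 0.3
gripper_force: 0.0
```

Call:
send_rows --motion '[{"tx": -0.1, "ty": 0, "tz": 0, "rx": 0, "ry": 0, "rz": 0, "gripper": 1}, {"tx": -0.1, "ty": 0, "tz": 0, "rx": 0, "ry": 0, "rz": 0, "gripper": 1}, {"tx": -0.1, "ty": 0, "tz": 0, "rx": 0, "ry": 0, "rz": 0, "gripper": 1}, {"tx": -0.1, "ty": 0, "tz": 0, "rx": 0, "ry": 0, "rz": 0, "gripper": 1}, {"tx": -0.1, "ty": 0, "tz": 0, "rx": 0, "ry": 0, "rz": 0, "gripper": 1}, {"tx": -0.1, "ty": 0, "tz": 0, "rx": 0, "ry": 0, "rz": 0, "gripper": 1}, {"tx": -0.1, "ty": 0, "tz": 0, "rx": 0, "ry": 0, "rz": 0, "gripper": 1}, {"tx": -0.1, "ty": 0, "tz": 0, "rx": 0, "ry": 0, "rz": 0, "gripper": 1}, {"tx": -0.1, "ty": 0, "tz": 0, "rx": 0, "ry": 0, "rz": 0, "gripper": 1}, {"tx": -0.1, "ty": 0, "tz": 0, "rx": 0, "ry": 0, "rz": 0, "gripper": 1}, {"tx": 0, "ty": 0, "tz": 0, "rx": 0, "ry": 0, "rz": 0, "gripper": 1}]'

```text
time_s: 3.08
ee_pos: [430.0, -124.5, 213.7]
ee_rot: [-180.0, 0.0, 102.8]
force: [-0.5, 0.4, -0.1]
gripper_width: 0.3
gripper_force: 0.0
```

```bash
python3 strip.py
```

```text
t 3.075 pos [ 430.  -124.5  213.7] [-180.     0.   102.8] F [-0.5  0.4 -0.1] w 0.3 q [-18.   7. 105.  -0.  68. -30.]
shift units [-0.29  -0.185  0.309] rot units [-0.     0.001 -0.005]
```

Call:
send_rows --motion '[{"tx": -0.1, "ty": -0.06, "tz": 0, "rx": 0, "ry": 0, "rz": 0, "gripper": 1}, {"tx": -0.1, "ty": -0.06, "tz": 0, "rx": 0, "ry": 0, "rz": 0, "gripper": 1}, {"tx": -0.09, "ty": -0.065, "tz": 0, "rx": 0, "ry": 0, "rz": 0, "gripper": 1}, {"tx": 0, "ty": 0, "tz": 0.1, "rx": 0, "ry": 0, "rz": 0, "gripper": 1}, {"tx": 0, "ty": 0, "tz": 0.1, "rx": 0, "ry": 0, "rz": 0, "gripper": 1}, {"tx": 0, "ty": 0, "tz": 0.06, "rx": 0, "ry": 0, "rz": 0, "gripper": 1}, {"tx": 0, "ty": 0, "tz": 0.049, "rx": 0, "ry": 0, "rz": 0, "gripper": 1}, {"tx": 0, "ty": 0, "tz": 0, "rx": 0, "ry": 0, "rz": 0, "gripper": 1}]'

```text
time_s: 4.08
ee_pos: [371.3, -282.1, 58.1]
ee_rot: [-179.8, -0.2, 103.2]
force: [-0.0, 0.7, 0.2]
gripper_width: 0.2
gripper_force: 0.0
```

```bash
python3 strip.py; python3 -c "
from h import *
f=env.grab_frame('wrist')['frame'];g=env.grab_frame('top')['frame'][180:360,370:490]
c=np.zeros((480,800,3),np.uint8);c[:360,:480]=cv2.resize(f,(480,360));c[:,480:]=cv2.resize(g,(320,480));cv2.imwrite('pics/s1.png',c[...,::-1])"
```

```text
t 4.075 pos [ 371.3 -282.1   58.1] [-179.8   -0.2  103.2] F [-0.   0.7  0.2] w 0.2 q [-39.  18. 116.   0.  46. -52.]
shift units [-0.009 -0.    -0.002] rot units [-0.005 -0.008  0.006]
```

View pics/s1.png

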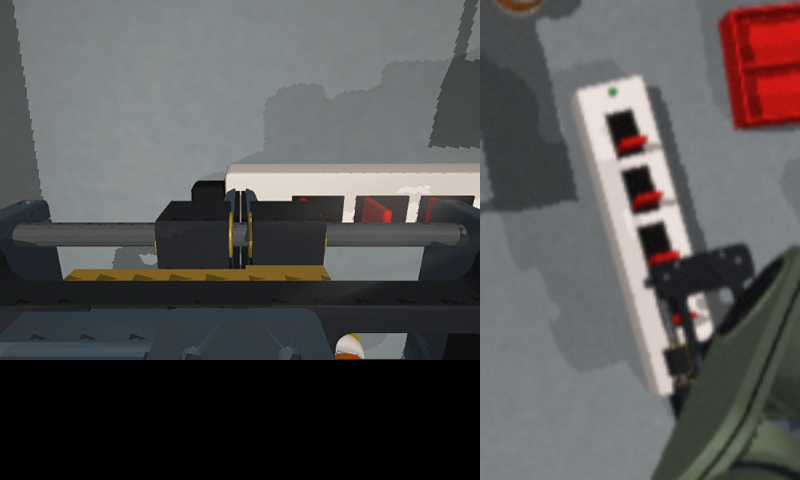

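The fingertip stands before the first paddle, on the row line. Now I sweep.

Call:
send_rows --motion '[{"tx": -0.008, "ty": 0.03, "tz": 0, "rx": 0, "ry": 0, "rz": 0, "gripper": 1}, {"tx": 0, "ty": 0.04, "tz": 0, "rx": 0, "ry": 0, "rz": 0, "gripper": 1}, {"tx": 0, "ty": 0.04, "tz": 0, "rx": 0, "ry": 0, "rz": 0, "gripper": 1}, {"tx": 0, "ty": 0.04, "tz": 0, "rx": 0, "ry": 0, "rz": 0, "gripper": 1}, {"tx": 0, "ty": 0.04, "tz": 0, "rx": 0, "ry": 0, "rz": 0, "gripper": 1}, {"tx": 0, "ty": 0.04, "tz": 0, "rx": 0, "ry": 0, "rz": 0, "gripper": 1}, {"tx": 0, "ty": 0.04, "tz": 0, "rx": 0, "ry": 0, "rz": 0, "gripper": 1}, {"tx": 0, "ty": 0.04, "tz": 0, "rx": 0, "ry": 0, "rz": 0, "gripper": 1}, {"tx": 0, "ty": 0.04, "tz": 0, "rx": 0, "ry": 0, "rz": 0, "gripper": 1}, {"tx": 0, "ty": 0.04, "tz": 0, "rx": 0, "ry": 0, "rz": 0, "gripper": 1}, {"tx": 0, "ty": 0.04, "tz": 0, "rx": 0, "ry": 0, "rz": 0, "gripper": 1}, {"tx": 0, "ty": 0.04, "tz": 0, "rx": 0, "ry": 0, "rz": 0, "gripper": 1}]'

```text
time_s: 5.68
ee_pos: [603.7, -234.2, 59.4]
ee_rot: [180.0, 0.0, 103.1]
force: [-0.4, -0.9, 0.4]
gripper_width: 0.1
gripper_force: 0.0
```

Call:
send_rows --motion '[{"tx": 0, "ty": 0.02, "tz": 0, "rx": 0, "ry": 0, "rz": 0, "gripper": 1}, {"tx": 0, "ty": 0, "tz": -0.1, "rx": 0, "ry": 0, "rz": 0, "gripper": 1}, {"tx": 0, "ty": 0, "tz": -0.1, "rx": 0, "ry": 0, "rz": 0, "gripper": 1}, {"tx": 0, "ty": 0, "tz": -0.1, "rx": 0, "ry": 0, "rz": 0, "gripper": -1}, {"tx": 0.05, "ty": 0, "tz": -0.1, "rx": 0, "ry": 0, "rz": 0, "gripper": -1}, {"tx": 0.05, "ty": 0, "tz": 0, "rx": 0, "ry": 0, "rz": 0, "gripper": -1}]'

```text
time_s: 6.42
ee_pos: [602.4, -183.8, 264.4]
ee_rot: [179.5, 0.3, 103.1]
force: [0.0, 0.1, -0.6]
gripper_width: 28.0
gripper_force: 0.0
```

```bash
cat > gr.py <<'E'
from h import *
import sys
w=float(sys.argv[1]);off=float(sys.argv[2]);r=float(sys.argv[3]) if len(sys.argv)>3 else 148
o,Rb=bolt(); 
Rw=Rb@R.from_euler('z',-w).as_matrix()   # handle rotated clockwise
Rt=R.from_matrix(np.c_[Rw[:,0],-Rw[:,1],-Rw[:,2]])
g=grip(w,r,40)+Rb[:,2]*(off-19)
print("target",g.round(1),Rt.as_euler('xyz',degrees=True).round(1)); rel(g,Rt)
E
python3 gr.py 0.22 150; python3 -c "
from h import *
f=env.grab_frame('scene')['frame'][210:340,140:300];g=env.grab_frame('top')['frame'][180:360,370:490]
c=np.zeros((480,800,3),np.uint8);c[:390,:480]=cv2.resize(f,(480,390));c[:,480:]=cv2.resize(g,(320,480));cv2.imwrite('pics/s2.png',c[...,::-1])"
```

```text
target [641.4 -70.2 185.9] [-172.8  -29.2   86.5]
t 6.425 pos [ 602.4 -183.8  264.4] [179.5   0.3 103.1] F [ 0.   0.1 -0.6] w 28.0 q [-18.  22.  77.   0.  80. -31.]
shift units [0.204 0.126 0.157] rot units [0.109 1.006 0.482]
```

View pics/s2.png

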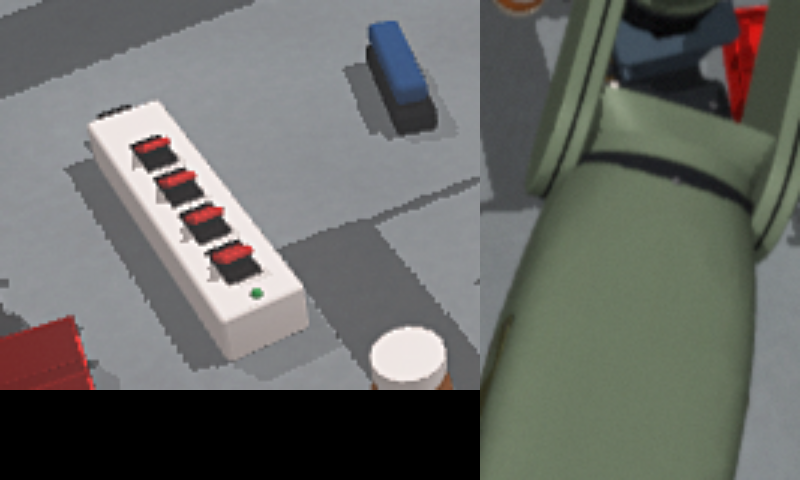

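All four paddles are folded. Next I tilt the tool square to the deck and look at the grip with the wrist camera.

Call:
send_rows --motion '[{"tx": 0, "ty": 0, "tz": 0, "rx": 0.03, "ry": 0.25, "rz": 0.12, "gripper": -1}, {"tx": 0, "ty": 0, "tz": 0, "rx": 0.03, "ry": 0.25, "rz": 0.12, "gripper": -1}, {"tx": 0, "ty": 0, "tz": 0, "rx": 0.03, "ry": 0.25, "rz": 0.12, "gripper": -1}, {"tx": 0, "ty": 0, "tz": 0, "rx": 0.02, "ry": 0.25, "rz": 0.12, "gripper": -1}, {"tx": 0, "ty": 0, "tz": 0, "rx": 0, "ry": 0, "rz": 0, "gripper": -1}, {"tx": 0, "ty": 0, "tz": 0, "rx": 0, "ry": 0, "rz": 0, "gripper": -1}]'

```text
time_s: 7.28
ee_pos: [600.3, -183.4, 258.7]
ee_rot: [-172.2, -29.1, 86.3]
force: [0.1, 1.0, -0.3]
gripper_width: 90.9
gripper_force: 0.0
```

```bash
cat > wr.py <<'E'
from h import *
import sys
s=env.state();f=env.grab_frame("wrist")
T=np.eye(4);T[:3,:3]=R.from_euler('xyz',s["ee_rot"],degrees=True).as_matrix();T[:3,3]=s["ee_pos"]
C=np.linalg.inv(T@f["T_tool_cam"]);f["rvec"]=cv2.Rodrigues(C[:3,:3])[0].ravel();f["tvec"]=C[:3,3]
im=f["frame"][...,::-1].copy();h=cv2.cvtColor(im,cv2.COLOR_BGR2HSV)
cv2.imwrite(f"pics/raw{sys.argv[1]}.png",im);pickle.dump(f,open("w.pkl","wb"))
for w in(-.2,0,.2,.4):
    P=proj(f,[grip(w,98,40),grip(w,178,40)]).astype(int);cv2.line(im,tuple(map(int,P[0])),tuple(map(int,P[1])),(255,0,255) if w!=0 else (0,255,0),1)
cv2.imwrite(f"pics/w{sys.argv[1]}.png",im)
E
python3 gr.py 0.22 150; python3 wr.py 1
```

```text
target [641.4 -70.2 185.9] [-172.8  -29.2   86.5]
t 7.275 pos [ 600.3 -183.4  258.7] [-172.2  -29.1   86.3] F [ 0.1  1.  -0.3] w 90.9 q [-30.  32.  67.  22. 101. -28.]
shift units [0.131 0.099 0.228] rot units [-0.019  0.003 -0.006]
```

View pics/w1.png

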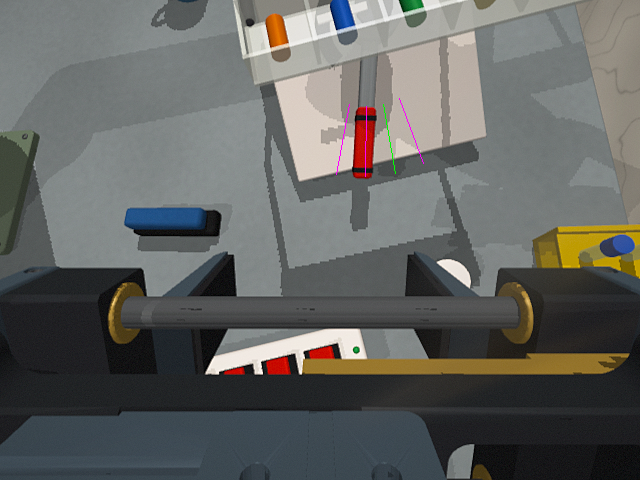

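The handle matches the model at w ≈ 0.22 (grip at (365,145)). I approach square to the deck.

Call:
send_rows --motion '[{"tx": 0.065, "ty": 0.05, "tz": 0, "rx": 0, "ry": 0, "rz": 0, "gripper": -1}, {"tx": 0.066, "ty": 0.05, "tz": 0, "rx": -0.02, "ry": 0, "rz": 0, "gripper": -1}, {"tx": 0, "ty": 0, "tz": 0.08, "rx": 0, "ry": 0, "rz": 0, "gripper": -1}, {"tx": 0, "ty": 0, "tz": 0.08, "rx": 0, "ry": 0, "rz": 0, "gripper": -1}, {"tx": 0, "ty": 0, "tz": 0.08, "rx": 0, "ry": 0, "rz": 0, "gripper": -1}, {"tx": 0, "ty": 0, "tz": 0.08, "rx": 0, "ry": 0, "rz": 0, "gripper": -1}, {"tx": 0, "ty": 0, "tz": 0, "rx": 0, "ry": 0, "rz": 0, "gripper": -1}, {"tx": 0, "ty": 0, "tz": 0, "rx": 0, "ry": 0, "rz": 0, "gripper": -1}]'

```text
time_s: 8.32
ee_pos: [639.8, -48.1, 148.7]
ee_rot: [-173.0, -29.1, 86.5]
force: [0.3, -0.3, -0.2]
gripper_width: 91.3
gripper_force: 0.0
```

```bash
python3 gr.py 0.22 0;python3 wr.py 2
```

```text
target [627.1   3.4  56. ] [-172.8  -29.2   86.5]
t 8.325 pos [639.8 -48.1 148.7] [-173.   -29.1   86.5] F [ 0.3 -0.3 -0.2] w 91.3 q [-18.  34.  80.  26.  83. -24.]
shift units [-0.002 -0.006  0.214] rot units [ 0.008  0.004 -0.002]
```

View pics/w2.png

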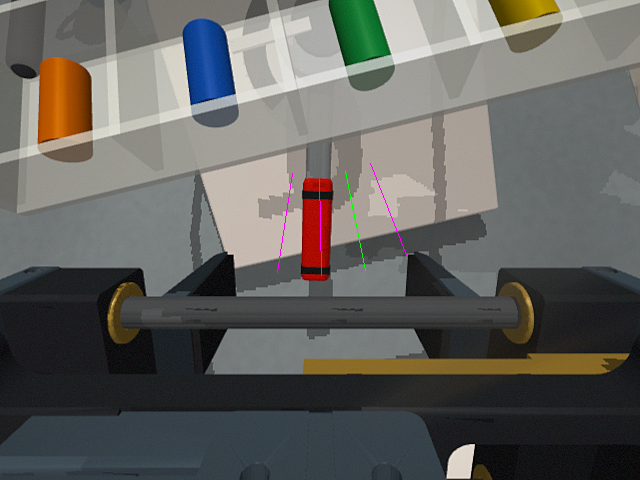

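The grip lies at (316,230), within 2 mm of the w = 0.2 line. I advance and grasp it.

Call:
send_rows --motion '[{"tx": 0, "ty": -0.005, "tz": 0.08, "rx": 0, "ry": 0, "rz": 0, "gripper": -1}, {"tx": 0, "ty": 0, "tz": 0.08, "rx": 0, "ry": 0, "rz": 0, "gripper": -1}, {"tx": 0, "ty": 0, "tz": 0.05, "rx": 0, "ry": 0, "rz": 0, "gripper": -1}, {"tx": 0, "ty": 0, "tz": 0, "rx": 0, "ry": 0, "rz": 0, "gripper": 1}, {"tx": 0, "ty": 0, "tz": 0, "rx": 0, "ry": 0, "rz": 0, "gripper": 1}, {"tx": 0, "ty": 0, "tz": 0, "rx": 0, "ry": 0, "rz": 0, "gripper": 1}, {"tx": 0, "ty": 0, "tz": 0, "rx": 0, "ry": 0, "rz": 0, "gripper": 1}, {"tx": 0, "ty": 0, "tz": 0, "rx": 0, "ry": 0, "rz": 0, "gripper": 1}]' --grip_force 12

```text
time_s: 9.38
ee_pos: [626.7, 3.2, 56.4]
ee_rot: [-172.8, -29.1, 86.3]
force: [0.7, -0.8, -0.9]
gripper_width: 44.5
gripper_force: 0.0
```

```bash
cat >> h.py <<'E'
def wnow():
    s=env.state();o,Rb=bolt();q=Rb.T@(s["ee_pos"]-o);A=Rb.T@R.from_euler('xyz',s["ee_rot"],degrees=True).as_matrix()
    print("w pos",round(np.arctan2(q[1],-q[0]),3),"r",np.hypot(*q[:2]).round(1),"h",q[2].round(1),"w rot",round(np.arctan2(-A[1,0],A[0,0]),3),"Fbolt",(Rb.T@s["force"]).round(1),"gw",round(s["gripper_width"],1),"t",s["time_s"])
E
python3 -c "
from h import *
wnow()
# ideal per-row step for turning dw=0.1 rad at r=148
for dw in(-.1,.1,.05): print(dw,(148*np.sin(dw))/500,148*(1-np.cos(dw))/500,np.degrees(dw)/30)"; python3 gr.py -0.43 0;python3 gr.py 0.4 0
```

```text
w pos 0.223 r 148.0 h 21.5 w rot 0.224 Fbolt [-1.3 -0.5 -0.3] gw 44.5 t 9.375
-0.1 -0.029550691327461135 0.001478767077704357 -0.19098593171027442
0.1 0.029550691327461135 0.001478767077704357 0.19098593171027442
0.05 0.014793834104120785 0.00036992292308998034 0.09549296585513721
target [717.7  29.8  60.9] [166.5 -27.  128.9]
t 9.375 pos [626.7   3.2  56.4] [-172.8  -29.1   86.3] F [ 0.7 -0.8 -0.9] w 44.5 q [-15.  37.  89.  29.  70. -27.]
shift units [0.061 0.18  0.001] rot units [ 0.004  0.003 -1.248]
target [600.9   5.5  60. ] [-167.3  -27.4   75. ]
t 9.375 pos [626.7   3.2  56.4] [-172.8  -29.1   86.3] F [ 0.7 -0.8 -0.9] w 44.5 q [-15.  37.  89.  29.  70. -27.]
shift units [ 0.005 -0.052  0.001] rot units [0.005 0.001 0.337]
```

Call:
send_rows --motion '[{"tx": 0, "ty": 0, "tz": 0, "rx": 0, "ry": 0, "rz": 0, "gripper": 1}, {"tx": 0, "ty": 0, "tz": 0, "rx": 0, "ry": 0, "rz": 0, "gripper": 1}, {"tx": 0, "ty": 0, "tz": 0, "rx": 0, "ry": 0, "rz": 0, "gripper": 1}, {"tx": 0, "ty": 0, "tz": 0, "rx": 0, "ry": 0, "rz": 0, "gripper": 1}, {"tx": 0, "ty": 0, "tz": 0, "rx": 0, "ry": 0, "rz": 0, "gripper": 1}, {"tx": 0, "ty": 0, "tz": 0, "rx": 0, "ry": 0, "rz": 0, "gripper": 1}]'

```text
time_s: 10.12
ee_pos: [626.9, 3.4, 55.9]
ee_rot: [-172.8, -29.1, 86.3]
force: [2.3, 0.9, -1.8]
gripper_width: 22.4
gripper_force: 11.9
```

Call:
send_rows --motion '[{"tx": 0.0015, "ty": 0.0296, "tz": 0, "rx": 0, "ry": 0, "rz": -0.191, "gripper": 1}, {"tx": 0.0015, "ty": 0.0296, "tz": 0, "rx": 0, "ry": 0, "rz": -0.191, "gripper": 1}, {"tx": 0.0015, "ty": 0.0296, "tz": 0, "rx": 0, "ry": 0, "rz": -0.191, "gripper": 1}, {"tx": 0, "ty": 0, "tz": 0, "rx": 0, "ry": 0, "rz": 0, "gripper": 1}]'

```text
time_s: 10.62
ee_pos: [671.3, 8.4, 53.7]
ee_rot: [177.4, -29.7, 106.0]
force: [3.8, -2.4, -4.0]
gripper_width: 22.5
gripper_force: 11.9
```

```bash
python3 -c "
from h import *
wnow()";python3 gr.py -0.42 0
```

```text
w pos -0.081 r 149.2 h 20.8 w rot -0.076 Fbolt [-4.7 -3.2 -1.9] gw 22.5 t 10.625
target [716.5  29.   60.6] [166.8 -27.2 128.3]
t 10.625 pos [671.3   8.4  53.7] [177.4 -29.7 106. ] F [ 3.8 -2.4 -4. ] w 22.5 q [-13.  40.  83.  28.  73. -41.]
shift units [ 0.02   0.098 -0.   ] rot units [ 0.003  0.007 -0.658]
```

Call:
send_rows --motion '[{"tx": 0.0015, "ty": 0.0296, "tz": 0, "rx": 0, "ry": 0, "rz": -0.191, "gripper": 1}, {"tx": 0.0015, "ty": 0.0296, "tz": 0, "rx": 0, "ry": 0, "rz": -0.191, "gripper": 1}, {"tx": 0.0015, "ty": 0.0296, "tz": 0, "rx": 0, "ry": 0, "rz": -0.191, "gripper": 1}, {"tx": 0.0005, "ty": 0.0118, "tz": 0, "rx": 0, "ry": 0, "rz": -0.076, "gripper": 1}, {"tx": 0, "ty": 0, "tz": 0, "rx": 0, "ry": 0, "rz": 0, "gripper": 1}]'

```text
time_s: 11.25
ee_pos: [717.0, 27.2, 59.1]
ee_rot: [166.9, -26.9, 127.8]
force: [6.5, -3.0, -7.0]
gripper_width: 22.5
gripper_force: 12.0
```

```bash
cat > pt.py <<'E'
from h import *
# pointer angle: unwrap the annulus round the bolt 60 mm above deck in the top view; correlate a white radial bar
import sys
f=env.grab_frame(sys.argv[2] if len(sys.argv)>2 else "top");o,Rb=bolt();th=np.arange(-.3,3.2,.05)
rr=np.linspace(28,56,12)
P=np.array([[o+Rb@np.array([r*np.cos(2-a),r*np.sin(2-a),60]) for r in rr] for a in th])
px=proj(f,P.reshape(-1,3)).astype(np.float32).reshape(len(th),-1,2)
g=cv2.remap(f["frame"],px[...,0],px[...,1],cv2.INTER_LINEAR).astype(float)
m=g.min(2).mean(1); print(dict(zip(th.round(2).tolist(),m.round(0).astype(int).tolist())))
cv2.imwrite(f"pics/{sys.argv[1]}.png",f["frame"][...,::-1])
E
python3 -c "
from h import *
wnow()"; python3 pt.py p1
```

```text
w pos -0.415 r 150.3 h 20.7 w rot -0.414 Fbolt [-7.1 -5.8 -4. ] gw 22.5 t 11.25
{-0.3: 136, -0.25: 137, -0.2: 137, -0.15: 136, -0.1: 136, -0.05: 135, -0.0: 135, 0.05: 135, 0.1: 135, 0.15: 138, 0.2: 147, 0.25: 158, 0.3: 169, 0.35: 174, 0.4: 178, 0.45: 175, 0.5: 140, 0.55: 122, 0.6: 128, 0.65: 138, 0.7: 144, 0.75: 144, 0.8: 142, 0.85: 139, 0.9: 135, 0.95: 130, 1.0: 123, 1.05: 118, 1.1: 114, 1.15: 112, 1.2: 112, 1.25: 114, 1.3: 115, 1.35: 115, 1.4: 116, 1.45: 118, 1.5: 118, 1.55: 118, 1.6: 121, 1.65: 122, 1.7: 123, 1.75: 124, 1.8: 124, 1.85: 127, 1.9: 130, 1.95: 133, 2.0: 137, 2.05: 137, 2.1: 139, 2.15: 139, 2.2: 139, 2.25: 138, 2.3: 141, 2.35: 143, 2.4: 144, 2.45: 145, 2.5: 147, 2.55: 150, 2.6: 150, 2.65: 151, 2.7: 152, 2.75: 153, 2.8: 153, 2.85: 153, 2.9: 154, 2.95: 155, 3.0: 155, 3.05: 155, 3.1: 156, 3.15: 156}
```

The pointer reads about 0.38 rad. Drive stroke 1.

Call:
send_rows --motion '[{"tx": 0.0015, "ty": -0.0296, "tz": 0, "rx": 0, "ry": 0, "rz": 0.191, "gripper": 1}, {"tx": 0.0015, "ty": -0.0296, "tz": 0, "rx": 0, "ry": 0, "rz": 0.191, "gripper": 1}, {"tx": 0.0015, "ty": -0.0296, "tz": 0, "rx": 0, "ry": 0, "rz": 0.191, "gripper": 1}, {"tx": 0.0015, "ty": -0.0296, "tz": 0, "rx": 0, "ry": 0, "rz": 0.191, "gripper": 1}, {"tx": 0.0015, "ty": -0.0296, "tz": 0, "rx": 0, "ry": 0, "rz": 0.191, "gripper": 1}, {"tx": 0.0015, "ty": -0.0296, "tz": 0, "rx": 0, "ry": 0, "rz": 0.191, "gripper": 1}, {"tx": 0.0015, "ty": -0.0296, "tz": 0, "rx": 0, "ry": 0, "rz": 0.191, "gripper": 1}, {"tx": 0.0015, "ty": -0.0296, "tz": 0, "rx": 0, "ry": 0, "rz": 0.191, "gripper": 1}, {"tx": 0, "ty": 0, "tz": 0, "rx": 0, "ry": 0, "rz": 0, "gripper": 1}, {"tx": 0, "ty": 0, "tz": 0, "rx": 0, "ry": 0, "rz": 0, "gripper": 1}]'

```text
time_s: 12.55
ee_pos: [603.2, 5.8, 60.0]
ee_rot: [-167.9, -27.7, 76.0]
force: [3.9, 2.3, -2.1]
gripper_width: 22.6
gripper_force: 12.1
```

```bash
python3 -c "
from h import *
wnow()"; python3 pt.py p2; python3 gr.py 0.38 0
```

```text
w pos 0.385 r 147.2 h 21.1 w rot 0.384 Fbolt [ 0.3 -4.3 -2.6] gw 22.6 t 12.55
{-0.3: 99, -0.25: 108, -0.2: 117, -0.15: 123, -0.1: 127, -0.05: 128, -0.0: 128, 0.05: 126, 0.1: 125, 0.15: 124, 0.2: 122, 0.25: 122, 0.3: 120, 0.35: 120, 0.4: 114, 0.45: 98, 0.5: 88, 0.55: 92, 0.6: 103, 0.65: 113, 0.7: 119, 0.75: 119, 0.8: 117, 0.85: 116, 0.9: 115, 0.95: 119, 1.0: 137, 1.05: 157, 1.1: 162, 1.15: 163, 1.2: 150, 1.25: 126, 1.3: 112, 1.35: 109, 1.4: 109, 1.45: 110, 1.5: 113, 1.55: 113, 1.6: 115, 1.65: 117, 1.7: 118, 1.75: 121, 1.8: 124, 1.85: 126, 1.9: 130, 1.95: 132, 2.0: 135, 2.05: 137, 2.1: 138, 2.15: 139, 2.2: 139, 2.25: 138, 2.3: 140, 2.35: 143, 2.4: 144, 2.45: 145, 2.5: 146, 2.55: 148, 2.6: 149, 2.65: 150, 2.7: 150, 2.75: 151, 2.8: 152, 2.85: 152, 2.9: 154, 2.95: 154, 3.0: 154, 3.05: 155, 3.1: 156, 3.15: 156}
target [603.7   5.1  59.5] [-167.9  -27.7   76.2]
t 12.6 pos [603.3   5.8  60. ] [-167.9  -27.7   76. ] F [ 3.4  3.2 -1.1] w 22.6 q [-15.  35.  93.  29.  69. -19.]
shift units [-0.002  0.001  0.   ] rot units [ 0.003 -0.001 -0.007]
```

Bolt is at about 1.12 rad. Rewind, then stroke 2 (at most 0.8 rad, so it stays under 2.0).

Call:
send_rows --motion '[{"tx": 0.0015, "ty": 0.0296, "tz": 0, "rx": 0, "ry": 0, "rz": -0.191, "gripper": 1}, {"tx": 0.0015, "ty": 0.0296, "tz": 0, "rx": 0, "ry": 0, "rz": -0.191, "gripper": 1}, {"tx": 0.0015, "ty": 0.0296, "tz": 0, "rx": 0, "ry": 0, "rz": -0.191, "gripper": 1}, {"tx": 0.0015, "ty": 0.0296, "tz": 0, "rx": 0, "ry": 0, "rz": -0.191, "gripper": 1}, {"tx": 0.0015, "ty": 0.0296, "tz": 0, "rx": 0, "ry": 0, "rz": -0.191, "gripper": 1}, {"tx": 0.0015, "ty": 0.0296, "tz": 0, "rx": 0, "ry": 0, "rz": -0.191, "gripper": 1}, {"tx": 0.0015, "ty": 0.0296, "tz": 0, "rx": 0, "ry": 0, "rz": -0.191, "gripper": 1}, {"tx": 0.0015, "ty": 0.0296, "tz": 0, "rx": 0, "ry": 0, "rz": -0.191, "gripper": 1}, {"tx": 0, "ty": 0, "tz": 0, "rx": 0, "ry": 0, "rz": 0, "gripper": 1}]'

```text
time_s: 13.72
ee_pos: [717.7, 27.6, 59.2]
ee_rot: [166.8, -26.9, 128.1]
force: [5.3, -1.9, -5.5]
gripper_width: 22.3
gripper_force: 12.0
```

Call:
send_rows --motion '[{"tx": 0.0015, "ty": -0.0296, "tz": 0, "rx": 0, "ry": 0, "rz": 0.191, "gripper": 1}, {"tx": 0.0015, "ty": -0.0296, "tz": 0, "rx": 0, "ry": 0, "rz": 0.191, "gripper": 1}, {"tx": 0.0015, "ty": -0.0296, "tz": 0, "rx": 0, "ry": 0, "rz": 0.191, "gripper": 1}, {"tx": 0.0015, "ty": -0.0296, "tz": 0, "rx": 0, "ry": 0, "rz": 0.191, "gripper": 1}, {"tx": 0.0015, "ty": -0.0296, "tz": 0, "rx": 0, "ry": 0, "rz": 0.191, "gripper": 1}, {"tx": 0.0015, "ty": -0.0296, "tz": 0, "rx": 0, "ry": 0, "rz": 0.191, "gripper": 1}, {"tx": 0.0015, "ty": -0.0296, "tz": 0, "rx": 0, "ry": 0, "rz": 0.191, "gripper": 1}, {"tx": 0.0015, "ty": -0.0296, "tz": 0, "rx": 0, "ry": 0, "rz": 0.191, "gripper": 1}, {"tx": 0, "ty": 0, "tz": 0, "rx": 0, "ry": 0, "rz": 0, "gripper": 1}, {"tx": 0, "ty": 0, "tz": 0, "rx": 0, "ry": 0, "rz": 0, "gripper": 1}]'

```text
time_s: 14.98
ee_pos: [603.4, 5.8, 60.0]
ee_rot: [-167.9, -27.6, 76.0]
force: [3.6, 2.9, -0.9]
gripper_width: 22.8
gripper_force: 12.1
```

```bash
python3 -c "
from h import *
wnow()"; python3 pt.py p3
```

```text
w pos 0.383 r 147.2 h 21.1 w rot 0.383 Fbolt [ 1.4 -4.1 -1.8] gw 22.8 t 14.975
{-0.3: 99, -0.25: 109, -0.2: 117, -0.15: 123, -0.1: 127, -0.05: 128, -0.0: 127, 0.05: 126, 0.1: 125, 0.15: 124, 0.2: 123, 0.25: 123, 0.3: 122, 0.35: 122, 0.4: 117, 0.45: 104, 0.5: 93, 0.55: 97, 0.6: 109, 0.65: 118, 0.7: 125, 0.75: 126, 0.8: 125, 0.85: 124, 0.9: 121, 0.95: 118, 1.0: 115, 1.05: 114, 1.1: 112, 1.15: 109, 1.2: 108, 1.25: 108, 1.3: 107, 1.35: 107, 1.4: 109, 1.45: 111, 1.5: 108, 1.55: 101, 1.6: 96, 1.65: 96, 1.7: 99, 1.75: 107, 1.8: 119, 1.85: 135, 1.9: 155, 1.95: 162, 2.0: 160, 2.05: 152, 2.1: 146, 2.15: 140, 2.2: 139, 2.25: 138, 2.3: 140, 2.35: 143, 2.4: 144, 2.45: 145, 2.5: 146, 2.55: 147, 2.6: 148, 2.65: 150, 2.7: 150, 2.75: 151, 2.8: 152, 2.85: 153, 2.9: 154, 2.95: 154, 3.0: 154, 3.05: 155, 3.1: 156, 3.15: 156}
```

The bolt stands at about 1.94, in the green. Relax slightly anticlockwise, release and retract square to the deck.

Call:
send_rows --motion '[{"tx": 0, "ty": 0.006, "tz": 0, "rx": 0, "ry": 0, "rz": -0.03, "gripper": 1}, {"tx": 0, "ty": 0, "tz": 0, "rx": 0, "ry": 0, "rz": 0, "gripper": -1}, {"tx": 0, "ty": 0, "tz": 0, "rx": 0, "ry": 0, "rz": 0, "gripper": -1}, {"tx": 0, "ty": 0, "tz": 0, "rx": 0, "ry": 0, "rz": 0, "gripper": -1}, {"tx": 0, "ty": 0, "tz": 0, "rx": 0, "ry": 0, "rz": 0, "gripper": -1}, {"tx": 0, "ty": 0, "tz": 0, "rx": 0, "ry": 0, "rz": 0, "gripper": -1}, {"tx": 0, "ty": 0, "tz": 0, "rx": 0, "ry": 0, "rz": 0, "gripper": -1}, {"tx": 0, "ty": 0, "tz": -0.06, "rx": 0, "ry": 0, "rz": 0, "gripper": -1}, {"tx": 0, "ty": 0, "tz": -0.08, "rx": 0, "ry": 0, "rz": 0, "gripper": -1}, {"tx": 0, "ty": 0, "tz": -0.08, "rx": 0, "ry": 0, "rz": 0, "gripper": -1}, {"tx": 0, "ty": 0, "tz": -0.08, "rx": 0, "ry": 0, "rz": 0, "gripper": -1}, {"tx": 0, "ty": 0, "tz": 0, "rx": 0, "ry": 0, "rz": 0, "gripper": -1}]'

```text
time_s: 16.52
ee_pos: [621.6, -70.1, 191.8]
ee_rot: [-168.8, -27.7, 77.1]
force: [-0.3, 0.0, -1.0]
gripper_width: 91.1
gripper_force: 0.0
```

```bash
python3 -c "
from h import *
wnow()"; python3 pt.py p4 | tr ',' '\n' | sed -n 38,55p | tr '\n' ' '; python3 -c "
from h import *
t=env.grab_frame('top')['frame'][95:245,145:345];s=env.grab_frame('scene')['frame'][150:400,60:500]
c=np.zeros((600,800,3),np.uint8);c[:225,:300]=cv2.resize(t,(300,225));c[:225,400:]=0;c[225:,:660]=cv2.resize(s,(660,375));cv2.imwrite('pics/fin.png',c[...,::-1])"
```

```text
w pos 0.358 r 147.5 h 174.2 w rot 0.367 Fbolt [-0.4  0.3 -0.9] gw 91.1 t 16.525
 1.55: 100  1.6: 95  1.65: 95  1.7: 98  1.75: 107  1.8: 118  1.85: 134  1.9: 154  1.95: 161  2.0: 158  2.05: 150  2.1: 144  2.15: 140  2.2: 138  2.25: 137  2.3: 139  2.35: 142  2.4: 143
```

View pics/fin.png

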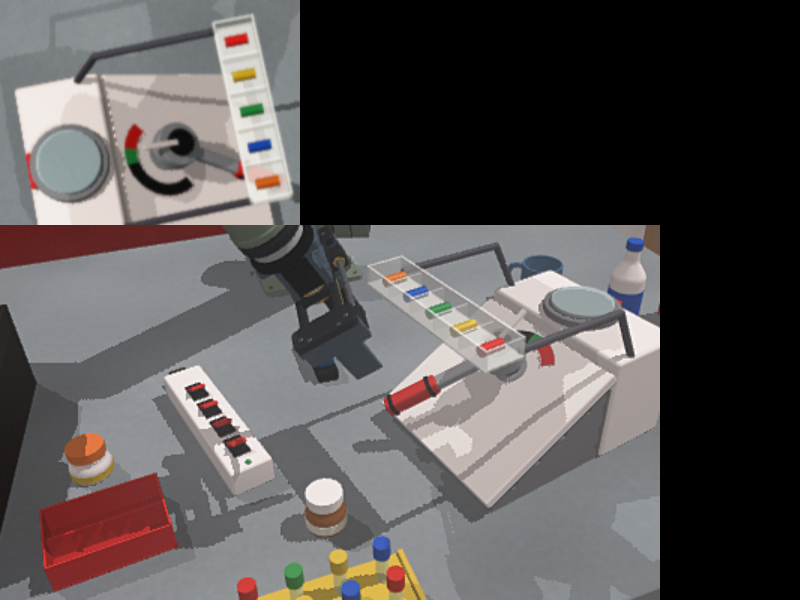

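The pointer at (152,147) points into the green band, all four paddles are down, the gripper is clear and the bystanders haven't moved. Handing in.

```bash
python3 -c "
from workcell import env
print(env.job_done())"
```

```text
the job is handed in; nothing more can be done
None
```

I handed the job in after about 16.6 s of robot time: all four switches are off, the bolt's pointer reads about 1.94 rad (in the green band), the wrench is released, and the final picture showed no bystander visibly moved; the hand-in call returned no verdict.

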